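# Hold the waste bin open for full hands

### The job

My hands are full of peelings: press down the lever on the front of the taller of the two steel bins so that its lid stands well open, keep it held open for at least three seconds, then let go so that the lid closes again. Work the lid only with its lever, do not touch the lid itself, leave the lower bin shut, and leave the glass carafe standing where it is.

Things in the scene. Friction and masses are not known exactly. Their poses are not given: they have to be found in the camera images.
- tall_paddle (a point): Top centre of the taller bin's lever paddle, a ribbed steel plate 56 (out) x 54 x 8 mm, level at 160 mm height, 58 mm out from the front wall; z up, -x points away from the bin. Pressed, it tips down about a pivot 68 mm along +x, 26 mm down here to a stop, with about 5 to 7 N; springs back when let go. The lid turns 3 times as far: 18 mm down gives 47 deg of lid, 22 mm 57 deg, the stop 69 deg.
- tall_lid: Flat steel lid, 150 x 170 x 10 mm, of the taller bin (fixed steel box 150 x 170 mm, 200 mm high). Origin on the hinge at the top of the back wall, 192 mm high; shut, z is up and -x points to the lever side (paddle 208 mm along -x). The lever side swings up about y: the tilt of z is the opening angle, 0 shut to 1.2 rad; falls shut by itself.
- low_lid: Lid of the lower bin: 120 mm high, fixed, otherwise of the same plan, steel and lever; it stays shut. Origin on its hinge at the top of the back wall, 112 mm high, axes as for the taller lid; the bin's centre is 75 mm along -x, its paddle 208 mm along -x, 80 mm high.
- carafe: Empty clear glass carafe, loose, 90 mm across the belly, 185 mm high, with a narrow neck, standing upright beyond the gap between the two bins. Origin at the centre of its underside, z up.
There are look-alikes about, which are no part of the job. Leave any blue or orange look-alike of the carafe alone.

How it is judged (in metres and radians):
On the way:
1. the taller bin's lid is held open more than 45 degrees for three seconds on end (angle between tall_lid's own z axis and vertical above 0.785 rad), for 3 s.
At the end, for the whole second after the job is handed in: Both lids are shut (within 4 degrees), and the carafe stands upright (within 10 degrees) within 30 mm of where it began (angle between each of tall_lid, low_lid's own z axis and vertical below 0.07 rad and distance of carafe from where it was at the start of the episode below 0.03 m and angle between carafe's own z axis and vertical below 0.17 rad); the robot touches nothing.
It fails at once if the robot touches the taller bin's lid (more than 1 N) (contact force between any of the fingers, the arm and tall_lid above 1 N).
It fails at once if the lower bin's lid is opened more than 12 degrees (angle between low_lid's own z axis and vertical above 0.21 rad).
It fails at once if the carafe is pushed more than 30 mm or tipped over 20 degrees (distance of carafe from where it was at the start of the episode above 0.03 m or angle between carafe's own z axis and vertical above 0.35 rad).
It also fails if it takes over 32 s, if anything falls off the work surface, if the arm or the gripper's body presses on something with over 40 N, if the wrist force passes 120 N, or if a joint passes its speed limit or range.

### The arm

A 6-joint arm with a two-finger parallel gripper is mounted at the origin on the work surface. World frame = base frame: x ahead of the robot, y to its left, z up, the work surface at z = 0. Lengths are in m, angles in degrees, forces in N, time in s.
With the tool pointing down it reaches from about 0.4 to 0.825 m from the base axis. Payload 7 kg.
Tool frame: the origin (TCP) lies at the very end of the fingers, on their centre line; the grasp point (between the pads) lies 19 mm behind it (r.grip_depth is the distance from the TCP to the grasp point, in m); z points along the fingers, y is the line along which they close (so a half turn about z gives the same grasp; the last joint's range is limited). The gripper opens to 88 mm and grips with 3 to 60 N. Pads are 19 mm wide; open, the fingers measure 130 mm over their backs; the gripper's body (78 mm by 193 mm) begins 47 mm behind the grasp point.
Start: joints at [92.137, 20.546, 0.682, 0, -70.136, -16.507], TCP at [0.168, 0.654, 0.227] pointing down, gripper open.
Joint ranges: [-176.03, 176.03], [-82.01, 121.73], [-58.28, 71.71], [-173.87, 95.51], [-174.79, -0.11], [-173.66, 173.66]. Speed limits (degrees/s): [136.94, 136.94, 172.46, 180, 180, 180].

### API

Orientations are given as [roll, pitch, yaw] about the fixed x, y, z axes, in that order (R = Rz(yaw) Ry(pitch) Rx(roll)).
In Python, from plant import r gives the robot as it stands.
- The arm moves only by the tool play_rows, never from a script. Its argument "rows" is a list that holds one entry, the list of rows, each a list of 5 numbers: the closure, from 0 (fully open) to 1 (shut), then the shift along the tool's x, y, z each as a share of 0.5 m, from -1 to 1, then the turn about the tool's z as a share of 1.5 rad, from -1 to 1. A call has exactly 8 rows; each row is the pose to reach, as a shift and turn from the pose commanded when the call began, along the tool's axes at that moment; what a row does not reach only later rows make up. A row lasts 1/12 s, in which the tool goes at most 41.7 mm and 7.16 degrees, less where a joint would pass 70% of its speed; a pose out of reach is approached as far as the arm can. A call with a number of a shift or a turn outside -1 to 1 is refused whole. A call with a gripper value outside its range is refused whole. The fingers move at their own pace and stop on an object; "squeeze" is the grip in N (left out, the last holds). Time passes only in rows, so rows that repeat a pose let the fingers close, or fill a call up. It gives the time, the measured TCP pose, the force, the opening and the grip force at its end, in the units of the state.
- r.get_state(): the state, without advancing time (a new reading comes with each control period).
- r.capture(name): name is "scene" or "top"; returns the picture (420x560x3 uint8, red, green, blue); there is no depth.
- r.camera_info(name): a dict with "fovy" (degrees; the focal length in pixels is half the picture's height over the tangent of half this angle, whatever the lens; pixels are square), "cx", "cy" (the principal point, pixels), "pose" (4x4, takes a point from camera to world coordinates). Camera axes: x right, y down, z forward; pixel columns grow to the right and rows downward; lengths in m; the calibration is good to about 2 mm. A picture is of the moment at which its call begins. camera_info takes no time and is no camera call.
- r.close_job(): hands the job in; it is judged then, once.
The state is a dict: "time_s": time; "joints": joint angles; "qd": joint speeds; "joint_torque": joint torques, N m; "tcp_pos": TCP position; "eef_rot": TCP orientation; "contact_force": force on the tool from outside, world axes, zero at the start; "moment": the same for the moment, N m; "gripper_width": finger opening in m; "gripper_force": force on a finger pad.
Only numpy, scipy, OpenCV 4.12 (cv2) and the standard library are available. Lean on these libraries where they do the work, as an engineer would, in place of code of your own. Each camera call takes 0.05 s, during which the arm holds its last target. There are 200 camera calls.

## Working session

There is one attempt and no reset: what is moved stays moved. The work goes in short steps, Python scripts to look and compute and a tool call to move; the robot and the scene stay as the last step left them, time stands still between calls to the robot, and variables do not carry over. Pictures are saved under pics/ and viewed, at most 10 in all, crops included, and the job is handed in when it is done.

Besides the shell and the picture viewer there is one more tool, called after "Emit:" by a JSON object that holds its "api" and its "payload", one argument or row to a line. play_rows: Moves the arm, as the interface text tells. Its arguments: {"type":"object","properties":{"rows":{"type":"array","items":{"type":"array","items":{"type":"array","items":{"type":"number"}}}},"squeeze":{"type":"number"}},"required":["rows"]}

```bash
mkdir -p pics; python3 - <<'E'
from plant import r
import cv2,numpy as np
for n in("scene","top"):
    cv2.imwrite(f"pics/{n}0.png",cv2.resize(r.capture(n)[:,:,::-1],(800,600)))
    i=r.camera_info(n);print(n,i["fovy"],i["cx"],i["cy"],np.round(i["pose"],4).tolist(), {k for k in i})
s=r.get_state();print(s)
E
```

```text
scene 57.00573839161559 280.2471170093097 215.96425045204728 [[-0.6751, 0.4456, -0.588, 1.1621], [0.7377, 0.4144, -0.533, 0.4978], [0.0061, -0.7936, -0.6085, 0.6818], [0.0, 0.0, 0.0, 1.0]] {'pose', 'cy', 'cx', 'fovy'}
top 53.70265431338354 286.26359728991116 206.78612285479434 [[-0.0242, -0.997, 0.074, 0.5991], [-0.9997, 0.0235, -0.0103, 0.0135], [0.0085, -0.0743, -0.9972, 1.0471], [0.0, 0.0, 0.0, 1.0]] {'pose', 'cy', 'cx', 'fovy'}
{'time_s': 0.1, 'joints': array([ 9.21371227e+01,  2.05856808e+01,  6.38717915e-01, -1.78724771e-02,
       -7.01363222e+01, -1.65071266e+01]), 'qd': array([ 0.05045826, -0.06451757,  0.14838964, -0.01377612, -0.03402944,
       -0.09136318]), 'joint_torque': array([-1.84630233e-03, -5.84167850e+01,  2.93751276e+01,  7.01544240e+00,
        1.02132914e-02, -5.56771636e-05]), 'tcp_pos': array([0.16743786, 0.65344382, 0.22573227]), 'eef_rot': array([ 1.79915373e+02, -7.55655628e-03, -1.43760833e+01]), 'contact_force': array([-0.55888381,  0.24056775,  0.20264294]), 'moment': array([-0.00207044,  0.00684098,  0.0041126 ]), 'gripper_force': 0.0, 'gripper_width': 0.08809190136209405}
```

View pics/scene0.png

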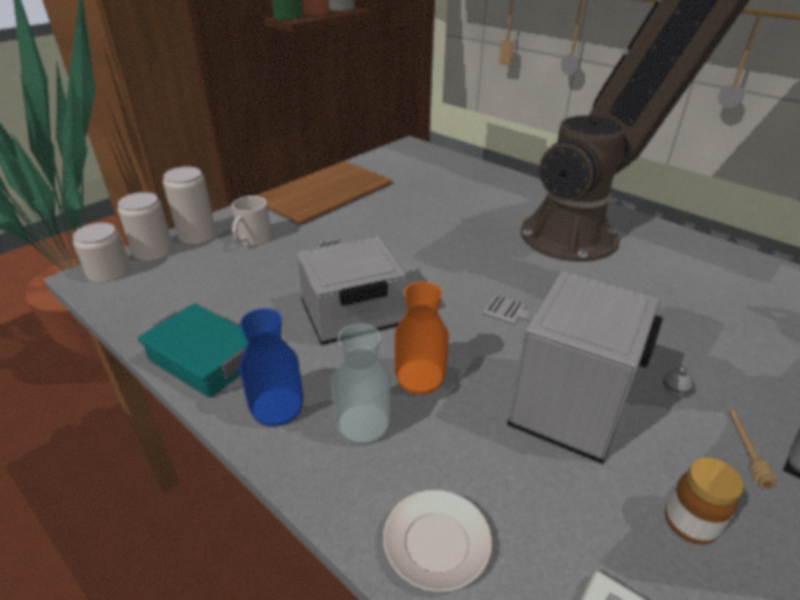

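View pics/top0.png

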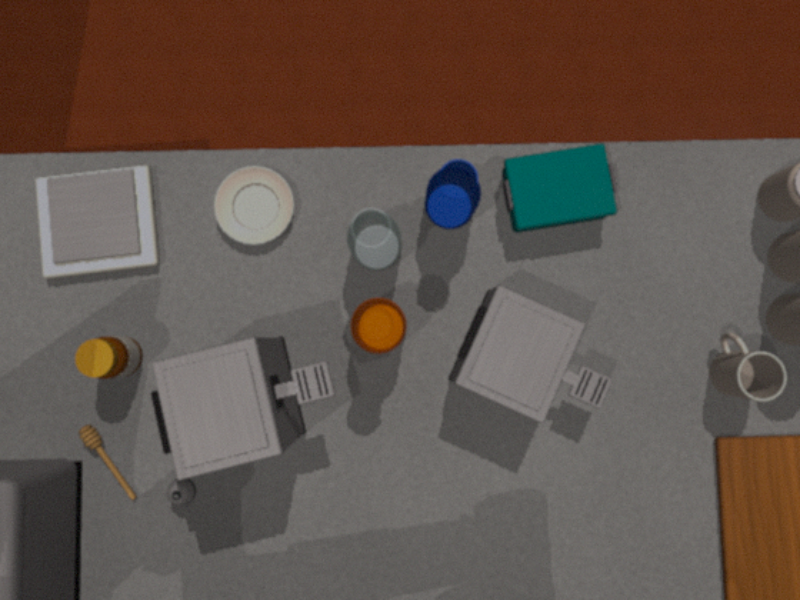

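The top view shows the tall bin on the left, with its paddle near (312,383), and the low bin on the right, with its paddle near (590,386). The clear carafe is at (375,240), the blue look-alike at (452,195) and the orange one at (378,325). The scene view confirms that the bin on the right there, around (590,360), is the taller one. Its paddle is at (505,308).

Paddle candidates in the top view: the tall bin's at (312,383), which I choose, and the low bin's at (590,386). Next I'll check it in a close crop.

```bash
cat > h.py <<'E'
from plant import r
import numpy as np
def ray(n,u,v,z):
    i=r.camera_info(n);P=np.array(i["pose"]);f=210/np.tan(np.radians(i["fovy"]/2))
    d=P[:3,:3]@[(u-i["cx"])/f,(v-i["cy"])/f,1];o=P[:3,3]
    return o+d*(z-o[2])/d[2]
def proj(n,p):
    i=r.camera_info(n);P=np.array(i["pose"]);f=210/np.tan(np.radians(i["fovy"]/2))
    c=P[:3,:3].T@(np.array(p)-P[:3,3]);return np.array([f*c[0]/c[2]+i["cx"],f*c[1]/c[2]+i["cy"]])
E
python3 - <<'E'
from h import *
import cv2
a=r.capture("top")[225:345,95:255,::-1];b=r.capture("scene")[190:250,320:400,::-1]
cv2.imwrite("pics/c1.png",cv2.resize(a,(800,600),interpolation=cv2.INTER_CUBIC))
for nm,u,v,z in(("paddle",312,383,.16),("lowpad",590,386,.08),("orangebase",378,325,.0),("orange top",378,325,.185),("carafe",377,247,0)):
    p=ray("top",u*.7,v*.7,z);print(nm,p.round(3),(proj("scene",p)/.7).round(0))
for u,v in((153,366),(253,341),(282,455),(181,478)):print(ray("top",u*.7,v*.7,.2).round(3))
E
```

```text
paddle [0.538 0.151 0.16 ] [504. 304.]
lowpad [ 0.517 -0.287  0.08 ] [331. 244.]
orangebase [0.626 0.059 0.   ] [420. 377.]
orange top [0.621 0.051 0.185] [421. 288.]
carafe [0.765 0.057 0.   ] [362. 422.]
[0.57  0.369 0.2  ]
[0.602 0.228 0.2  ]
[0.442 0.188 0.2  ]
[0.414 0.329 0.2  ]
```

View pics/c1.png

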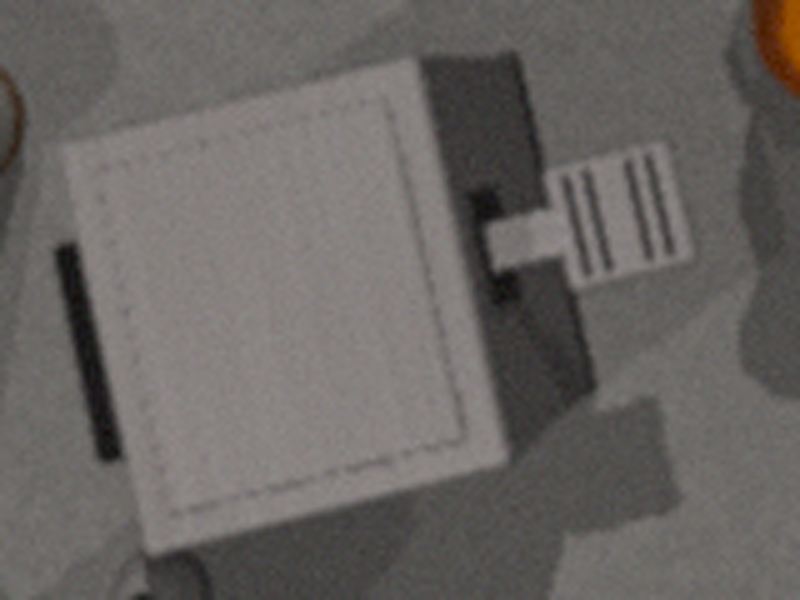

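The crop shows the chosen ribbed paddle in front of the tall bin, centred at crop (622,215). That gives world ≈ (0.537, 0.151), and from the lid corners the outward direction is about -77°. The lid's front centre plus 58 mm gives (0.535, 0.151), which agrees. The press point is 12 mm further out, (0.540, 0.139), with tool yaw -77°.

Emit:
{"api": "play_rows", "payload": {
  "rows": [
    [[1,0,0,-0.08,0],[1,0,0,-0.16,0],[1,0.05,0.04,-0.2,0.04],[1,0.11,0.09,-0.2,0.08],[1,0.17,0.14,-0.2,0.12],[1,0.23,0.19,-0.2,0.17],[1,0.29,0.24,-0.2,0.22],[1,0.35,0.29,-0.2,0.26]]
  ]
}}

```text
time_s: 0.87
tcp_pos: [0.3017, 0.4682, 0.3266]
eef_rot: [-180.0, 0.0, -36.9]
contact_force: [0.7, 0.6, -0.4]
gripper_width: 0.0398
gripper_force: 0.0
```

```bash
cat > go.py <<'E'
from h import *
import sys
s=r.get_state();p=s["tcp_pos"];y=np.radians(s["eef_rot"][2]);t=np.array([.540,.139,float(sys.argv[1])])
R=np.array([[np.cos(y),np.sin(y),0],[np.sin(y),-np.cos(y),0],[0,0,-1]])
print(s["time_s"],p.round(4),s["eef_rot"].round(2),s["contact_force"].round(1),s["gripper_width"],"share",((R.T@(t-p))/.5).round(4),"turn",round((s["eef_rot"][2]+77)*np.pi/180/1.5,4))
E
python3 go.py .33
```

```text
0.8667 [0.3017 0.4682 0.3266] [-1.800e+02  1.000e-02 -3.692e+01] [ 0.7  0.6 -0.4] 0.039815596877290305 share [ 0.7765  0.2401 -0.0068] turn 0.4664
```

Emit:
{"api": "play_rows", "payload": {
  "rows": [
    [[1,0.07,0.02,0,0.05],[1,0.14,0.04,0,0.1],[1,0.21,0.06,0,0.15],[1,0.28,0.09,0,0.2],[1,0.35,0.11,0,0.25],[1,0.42,0.13,0,0.3],[1,0.49,0.15,0,0.34],[1,0.56,0.17,0,0.38]]
  ]
}}

```text
time_s: 1.53
tcp_pos: [0.4753, 0.2327, 0.3268]
eef_rot: [-180.0, 0.0, -69.5]
contact_force: [0.6, 0.7, 1.1]
gripper_width: 0.0007
gripper_force: 0.0
```

```bash
python3 go.py .33
```

```text
1.5333 [0.4753 0.2327 0.3268] [-1.7998e+02  2.0000e-02 -6.9540e+01] [0.6 0.7 1.1] 0.0006515576865581726 share [ 0.2209 -0.0557 -0.0065] turn 0.0868
```

Emit:
{"api": "play_rows", "payload": {
  "rows": [
    [[1,0.06,-0.02,0,0.03],[1,0.12,-0.03,0,0.06],[1,0.18,-0.05,0,0.087],[1,0.221,-0.056,0,0.087],[1,0.221,-0.056,0.07,0.087],[1,0.221,-0.056,0.13,0.087],[1,0.221,-0.056,0.18,0.087],[1,0.221,-0.056,0.2,0.087]]
  ]
}}

```text
time_s: 2.2
tcp_pos: [0.538, 0.1398, 0.2227]
eef_rot: [179.7, -0.0, -76.9]
contact_force: [-0.1, -0.5, -0.5]
gripper_width: 0.0006
gripper_force: 0.0
```

```bash
python3 go.py .135; python3 - <<'E'
from h import *
import cv2
a=r.capture("scene")[150:330,280:520,::-1];b=r.capture("top")[200:350,90:290,::-1]
cv2.imwrite("pics/c2.png",np.hstack([cv2.resize(a,(400,300)),cv2.resize(b,(400,300))]))
E
```

```text
2.2 [0.538  0.1398 0.2227] [ 1.797e+02 -4.000e-02 -7.692e+01] [-0.1 -0.5 -0.5] 0.0006077692628894631 share [ 0.0024 -0.0035  0.1755] turn 0.0009
```

View pics/c2.png

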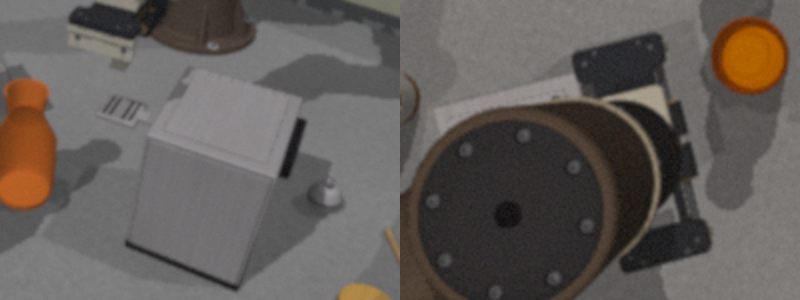

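The left half of the crop shows the closed fingertips at (120,65), directly above the paddle at (122,105). In the right half (top view) the gripper is clear of the orange carafe. I'll press now.

Emit:
{"api": "play_rows", "payload": {
  "rows": [
    [[1,0.002,-0.003,0.04,0],[1,0.002,-0.003,0.08,0],[1,0.002,-0.003,0.11,0],[1,0.002,-0.003,0.125,0],[1,0.002,-0.003,0.14,0],[1,0.002,-0.003,0.15,0],[1,0.002,-0.003,0.16,0],[1,0.002,-0.003,0.17,0]]
  ]
}}

```text
time_s: 2.97
tcp_pos: [0.5429, 0.1416, 0.1439]
eef_rot: [-179.8, 0.1, -76.8]
contact_force: [-3.0, 2.6, 7.8]
gripper_width: 0.0004
gripper_force: 3.6
```

```bash
python3 go.py .136; python3 - <<'E'
from h import *
import cv2
a=r.capture("scene")[120:330,280:560,::-1];b=r.capture("top")[200:350,90:290,::-1]
cv2.imwrite("pics/c3.png",np.hstack([cv2.resize(a,(400,300)),cv2.resize(b,(400,300))]))
E
```

```text
2.9667 [0.5429 0.1416 0.1439] [-1.7977e+02  7.0000e-02 -7.6800e+01] [-3.   2.6  7.8] 0.00037871409843567475 share [0.0037 0.0069 0.0158] turn 0.0024
```

View pics/c3.png

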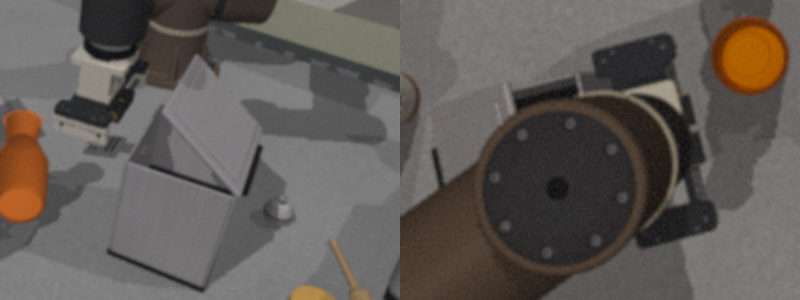

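The lid is now open to roughly 45° and the gripper is clear of it and of the orange carafe. I'll press about 7 mm further and hold.

Emit:
{"api": "play_rows", "payload": {
  "rows": [
    [[1,0,0,0.004,0],[1,0,0,0.008,0],[1,0,0,0.012,0],[1,0,0,0.012,0],[1,0,0,0.012,0],[1,0,0,0.012,0],[1,0,0,0.012,0],[1,0,0,0.012,0]]
  ]
}}

```text
time_s: 3.73
tcp_pos: [0.5433, 0.1414, 0.138]
eef_rot: [-179.7, 0.1, -76.8]
contact_force: [-1.5, 1.8, 6.8]
gripper_width: 0.0005
gripper_force: 2.7
```

```bash
python3 go.py .136; python3 - <<'E'
from h import *
import cv2
a=r.capture("scene")[120:330,280:560,::-1]
cv2.imwrite("pics/c4.png",cv2.resize(a,(800,600)))
E
```

```text
3.7333 [0.5433 0.1414 0.138 ] [-1.7974e+02  6.0000e-02 -7.6800e+01] [-1.5  1.8  6.8] 0.0005382059224758452 share [0.0032 0.0076 0.0041] turn 0.0023
```

View pics/c4.png

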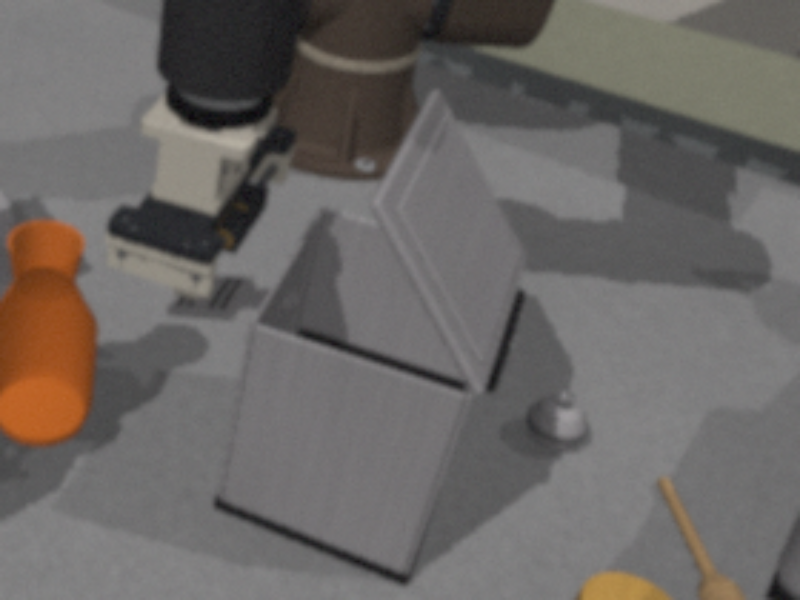

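The lid is clearly wider open, with its near front corner at crop (375,200). I'll check the angle from that corner.

```bash
python3 - <<'E'
from h import *
for a in(45,50,55,60,65):
    t=np.radians(a);o=np.array([.22,-.975]);h=np.array([.569,.369])
    q=h+o*(.15*np.cos(t)-.008*np.sin(t));print(a,((proj("scene",[*q,.192+.15*np.sin(t)+.008*np.cos(t)])-[280,120])/.35).round())
E
```

```text
45 [348. 196.]
50 [367. 190.]
55 [387. 184.]
60 [409. 180.]
65 [432. 178.]
```

The angle comes out at about 53–55°, well above 45°. I'll press 1 mm more and hold for about 4 s.

Emit:
{"api": "play_rows", "payload": {
  "rows": [
    [[1,0,0,0.002,0],[1,0,0,0.002,0],[1,0,0,0.002,0],[1,0,0,0.002,0],[1,0,0,0.002,0],[1,0,0,0.002,0],[1,0,0,0.002,0],[1,0,0,0.002,0]]
  ]
}}

```text
time_s: 4.45
tcp_pos: [0.5433, 0.1415, 0.137]
eef_rot: [-179.7, 0.1, -76.8]
contact_force: [-1.3, 2.4, 7.3]
gripper_width: 0.0003
gripper_force: 2.7
```

Emit:
{"api": "play_rows", "payload": {
  "rows": [
    [[1,0,0,0,0],[1,0,0,0,0],[1,0,0,0,0],[1,0,0,0,0],[1,0,0,0,0],[1,0,0,0,0],[1,0,0,0,0],[1,0,0,0,0]]
  ]
}}

```text
time_s: 5.12
tcp_pos: [0.5433, 0.1415, 0.137]
eef_rot: [-179.7, 0.1, -76.8]
contact_force: [-0.4, 1.4, 5.4]
gripper_width: 0.0003
gripper_force: 2.7
```

Emit:
{"api": "play_rows", "payload": {
  "rows": [
    [[1,0,0,0,0],[1,0,0,0,0],[1,0,0,0,0],[1,0,0,0,0],[1,0,0,0,0],[1,0,0,0,0],[1,0,0,0,0],[1,0,0,0,0]]
  ]
}}

```text
time_s: 5.78
tcp_pos: [0.5434, 0.1415, 0.1371]
eef_rot: [-179.7, 0.1, -76.8]
contact_force: [-1.7, 1.2, 7.2]
gripper_width: 0.0006
gripper_force: 2.7
```

Emit:
{"api": "play_rows", "payload": {
  "rows": [
    [[1,0,0,0,0],[1,0,0,0,0],[1,0,0,0,0],[1,0,0,0,0],[1,0,0,0,0],[1,0,0,0,0],[1,0,0,0,0],[1,0,0,0,0]]
  ]
}}

```text
time_s: 6.45
tcp_pos: [0.5433, 0.1415, 0.1371]
eef_rot: [-179.7, 0.1, -76.8]
contact_force: [-0.2, 2.2, 5.5]
gripper_width: 0.0006
gripper_force: 2.7
```

Emit:
{"api": "play_rows", "payload": {
  "rows": [
    [[1,0,0,0,0],[1,0,0,0,0],[1,0,0,0,0],[1,0,0,0,0],[1,0,0,0,0],[1,0,0,0,0],[1,0,0,0,0],[1,0,0,0,0]]
  ]
}}

```text
time_s: 7.12
tcp_pos: [0.5433, 0.1415, 0.1371]
eef_rot: [-179.7, 0.1, -76.8]
contact_force: [-1.1, 2.6, 6.3]
gripper_width: 0.0003
gripper_force: 2.7
```

Emit:
{"api": "play_rows", "payload": {
  "rows": [
    [[1,0,0,0,0],[1,0,0,0,0],[1,0,0,0,0],[1,0,0,0,0],[1,0,0,0,0],[1,0,0,0,0],[1,0,0,0,0],[1,0,0,0,0]]
  ]
}}

```text
time_s: 7.78
tcp_pos: [0.5434, 0.1415, 0.1371]
eef_rot: [-179.7, 0.1, -76.8]
contact_force: [-1.2, 2.5, 6.3]
gripper_width: 0.0007
gripper_force: 2.7
```

```bash
python3 go.py .136; python3 - <<'E'
from h import *
import cv2
a=r.capture("scene")[120:330,280:560,::-1]
cv2.imwrite("pics/c5.png",cv2.resize(a,(800,600)))
E
```

```text
7.7833 [0.5434 0.1415 0.1371] [-1.7974e+02  6.0000e-02 -7.6800e+01] [-1.2  2.5  6.3] 0.0006591320948005891 share [0.0033 0.0077 0.0021] turn 0.0024
```

View pics/c5.png

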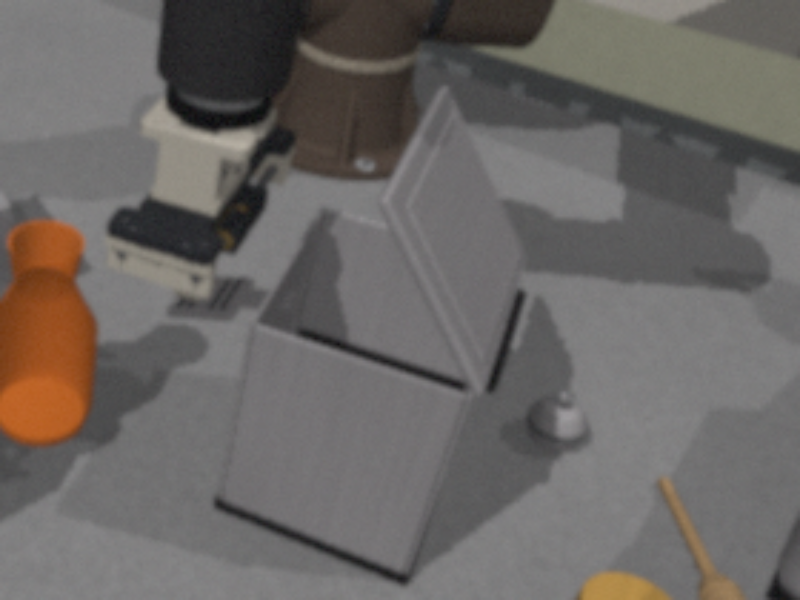

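The lid stayed at about 56° for over 4 s. I'll release it gently.

Emit:
{"api": "play_rows", "payload": {
  "rows": [
    [[1,0,0,-0.01,0],[1,0,0,-0.02,0],[1,0,0,-0.03,0],[1,0,0,-0.04,0],[1,0,0,-0.05,0],[1,0,0,-0.07,0],[1,0,0,-0.1,0],[1,0,0,-0.14,0]]
  ]
}}

```text
time_s: 8.5
tcp_pos: [0.54, 0.1401, 0.2038]
eef_rot: [179.8, 0.0, -76.9]
contact_force: [0.5, 0.7, -1.0]
gripper_width: 0.0001
gripper_force: 0.0
```

Emit:
{"api": "play_rows", "payload": {
  "rows": [
    [[1,0,0,-0.05,0],[1,0,0,-0.1,0],[1,0,0,-0.12,0],[1,0,0,-0.12,0],[1,0,0,-0.12,0],[1,0,0,-0.12,0],[1,0,0,-0.12,0],[1,0,0,-0.12,0]]
  ]
}}

```text
time_s: 9.17
tcp_pos: [0.541, 0.1401, 0.2634]
eef_rot: [179.9, -0.0, -76.9]
contact_force: [-0.8, 0.2, -0.7]
gripper_width: 0.0006
gripper_force: 0.0
```

```bash
python3 - <<'E'
from h import *
import cv2
cv2.imwrite("pics/c6.png",cv2.resize(r.capture("scene")[:,:,::-1],(800,600)))
E
```

```text
(no output)
```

View pics/c6.png

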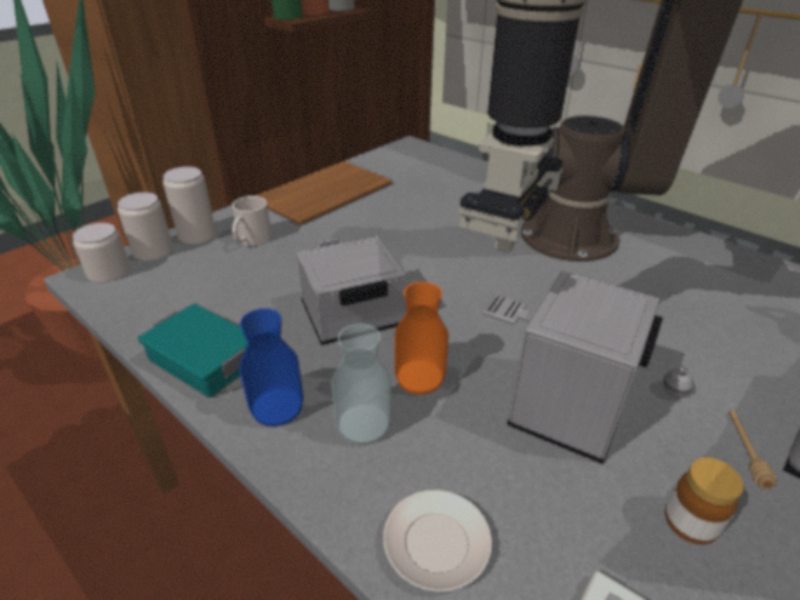

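Both lids are shut, the paddle is back up at (505,308), and the carafe is still at (362,385). The gripper is clear of everything, so I'm handing in.

```bash
python3 -c "
from plant import r
print(r.close_job())"
```

```text
the job is handed in; nothing more can be done
None
```

The taller bin's lid was held open at about 56° for over 4 s using only its lever, then let fall shut; the lower bin stayed shut and the carafe was not moved, and the job is handed in (no verdict was returned).

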